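# Lay the pocket level on the tilted test bar and shut its drawer

### The arm

A 6-joint arm with a two-finger parallel gripper is mounted at the origin on a cart in front of the work surface, level with it; the furniture and walls round the work are solid. World frame = base frame: x ahead of the robot, y to its left, z up, the work surface at z = 0. Lengths are in m, angles in rad, forces in N, time in s.
With the tool pointing down it reaches from about 0.275 to 0.825 m from the base axis. Payload 5.2 kg.
Tool frame: the origin (TCP) lies on the centre line of the jaws, within the pads' length; the fingertips stand ctrl.tip_reach ahead of it and the grasp point (between the pads) lies 3 mm ahead of it (ctrl.tip_reach is the distance from the TCP to the fingertips, in m); z points along the fingers, y is the line along which they close (so a half turn about z gives the same grasp; the last joint's range is limited). The gripper opens to 93 mm and grips with 3 to 60 N. Pads are 15 mm wide; open, the fingers measure 128 mm over their backs; the gripper's body (75 mm by 188 mm) begins 65 mm behind the grasp point.
Start: joints at [-1.497, 0.259, 1.535, -0, 1.348, -0.203], TCP at [0.15, -0.529, 0.241] pointing down, gripper open.
Joint ranges: [-3.14, 3.14], [-0.91, 2.08], [0.19, 2.58], [-1.22, 4.36], [0.22, 2.71], [-3.12, 3.12]. Speed limits (rad/s): [2.57, 2.57, 3.14, 3.14, 3.14, 3.14].

### API

Orientations are given as a unit quaternion [w, x, y, z].
In Python, from plant import ctrl gives the robot as it stands. The module is installed in compiled form; this text tells all that it offers.
- The arm moves only by the shell command python3 -m handwheel 'ROWS' [FORCE]. ROWS is JSON, a list of rows, each a list of 5 numbers: the opening, from 0 (shut) to 1 (fully open), then the shift along the tool's x, y, z in m, then the turn about the tool's z in degrees. In form: [[grip, x, y, z, twist], ...]. A call has 1 to 12 rows; each row shifts and turns the commanded pose from where the row before left it, along the tool's axes as they then stand; what a row does not reach is not made up. A row lasts 1/12 s, in which the tool goes at most 41.7 mm and 7.16 degrees, less where a joint would pass 70% of its speed; a pose out of reach is approached as far as the arm can. A call is refused whole if a number of a shift passes 0.0417 or a number of a turn 7.16, either way. A call with a gripper value outside its range is refused whole. The fingers move at their own pace and stop on an object; FORCE is the grip in N (left out, the last holds). Time passes only in rows, so rows that do not move let the fingers close. It gives the time, the measured TCP pose, the force, the opening and the grip force at its end, in the units of the state.
- ctrl.sense(): the state, without advancing time (a new reading comes with each control period).
- ctrl.grab_frame(name): name is "side" or "top" or "wrist"; returns the picture (384x512x3 uint8, red, green, blue); there is no depth.
- ctrl.calibration(name): a dict with "fx", "fy", "cx", "cy" (pixels), "position" and "rotation" of the camera in the world. Camera axes: x right, y down, z forward; pixel columns grow to the right and rows downward; lengths in m; the calibration is good to about 2 mm. A picture is of the moment at which its call begins: read the wrist's pose just before it. calibration takes no time and is no camera call; for the wrist camera it gives the pose at the moment of the call.
- ctrl.hand_in(): hands the job in; it is judged then, once.
The state is a dict: "t": time; "joints": joint angles; "dq": joint speeds; "joint_torque": joint torques, N m; "eef_pos": TCP position; "tcp_rot": TCP orientation; "force": force on the tool from outside, world axes, zero at the start; "moment": the same for the moment, N m; "grip_width": finger opening in m; "finger_force": force on a finger pad.
Only numpy, scipy, OpenCV 4.12 (cv2) and the standard library are available. Lean on these libraries where they do the work, as an engineer would, in place of code of your own. Each camera call takes 0.05 s, during which the arm holds its last target. There are 200 camera calls.

### The job

Take the spirit level out of the open kit drawer and lay it for checking on the sloping test bar: right way up, flat and lengthwise along the bar, centred across it, its lower end up against the end stop, and let go of it. Then push the drawer fully home past its catch. Leave the bar at the slope it is set to.

Things in the scene. Friction and masses are not known exactly. Their poses are not given: they have to be found in the camera images.
- spirit_level: yellow pocket spirit level, a bar 24 x 160 x 30 mm (its vial stands 3 mm higher), 0.11 kg, lying upright and crosswise in the open drawer. Origin: centre of its underside; y along its 160 mm length, x across its 24 mm width (grasp across this), z up out of its top. Either end may point to the stop.
- kit: grey one-drawer cabinet, fixed, 160 deep x 214 wide x 85 mm high, two small things on its top. Origin: centre of its underside on the bench; x points from front to back (the drawer opens to -x), y to its left, z up. The front edge of its top lies at x = -65 mm; the drawer's black liner, on which the level lies, is 38 mm above the bench, the upper edge of the drawer's front 72 mm.
- kit_drawer (a joint): how far the drawer is open, m: 0 is fully home, 0.107 to 0.117 at the start. It slides freely until about 10 mm from home, where a sprung catch resists with about 3 N; closer than about 3 mm the catch draws it in.
- drawer_front (a point): middle of the drawer's flat front face (208 wide x 58 mm high), 45 mm above the bench; axes as the cabinet's, moves with the drawer. A finger lip 90 mm long and 5 mm thick juts 9 mm out of the face, 23 mm above this point. With the drawer home this point lies at x = -80 mm from the cabinet's origin.
- rest_bar (a joint): slope of the test bar, rad from level (0.40 to 0.58), held by a stiff pivot. The test bar is an bare steel bar 28 mm wide and 180 mm long with no side rims and a dark steel stop at its lower end, tilted on a fork on a base plate that is fixed to the bench. The fork's cheeks stay 8 mm or more below the bar's upper face.
- rest_seat (a point): the level's place, on the test bar's upper face. x points up the slope along the bar, y across it, z out of its face. The stop's face is at x = -80 mm from here; the stop is 28 mm wide and 14 mm high above the bar's face. The bar's upper end is at x = +92 mm. With the level rightly placed its origin coincides with this point and its y lies along this x (either way round).
- rest_high_end (a point): middle of the upper edge of the test bar's high end, axes as rest_seat.

How it is judged:
On the way, in this order (a step that is already met when the one before it is completed fails the run):
1. the level lies on the test bar against its stop, released, while the drawer is still open (x of spirit_level in the frame of rest_seat between -0.005 and 0.005 m and y of spirit_level in the frame of rest_seat between -0.007 and 0.007 m and z of spirit_level in the frame of rest_seat between -0.004 and 0.004 m and angle between the y axis of spirit_level and the x axis of rest_seat, either way round below 0.08 rad and angle between the z axis of spirit_level and the z axis of rest_seat, either way round below 0.08 rad and contact force between the fingers and spirit_level below 0.1 N and linear speed of spirit_level below 0.02 m/s and value of joint kit_drawer above 0.03 m), for 0.3 s.
2. the drawer is pushed home past its catch (value of joint kit_drawer below 0.003 m), for 0.2 s.
At the end, for the whole second after the job is handed in: The level lies at rest, right way up, on the test bar: lower end within 5 mm of the stop, centred across the bar to 7 mm, flat on it to 4 mm, along it and parallel to its face to 0.08 rad; the drawer is within 3 mm of home (x of spirit_level in the frame of rest_seat between -0.005 and 0.005 m and y of spirit_level in the frame of rest_seat between -0.007 and 0.007 m and z of spirit_level in the frame of rest_seat between -0.004 and 0.004 m and angle between the y axis of spirit_level and the x axis of rest_seat, either way round below 0.08 rad and angle between the z axis of spirit_level and the z axis of rest_seat, either way round below 0.08 rad and linear speed of spirit_level below 0.01 m/s and value of joint kit_drawer below 0.003 m); the robot touches nothing.
It fails at once if the test bar is forced out of its set slope (its high end moved more than 10 mm) (distance of rest_high_end from where it was at the start of the episode above 0.01 m).
It also fails if it takes over 51 s, if anything falls off the work surface, if the arm or the gripper's body presses on something with over 40 N, if the wrist force passes 120 N, or if a joint passes its speed limit or range.

## Working session

There is one attempt and no reset: what is moved stays moved. The work goes in short steps, Python scripts to look and compute and a shell command to move; the robot and the scene stay as the last step left them, time stands still between calls to the robot, and variables do not carry over. Pictures are saved under pics/ and viewed, at most 10 in all, crops included, and the job is handed in when it is done.

```bash
mkdir -p pics; python3 - <<'E'
from plant import ctrl
import cv2,numpy as np
np.set_printoptions(precision=4,suppress=True)
s=ctrl.sense();print(s['t'],s['eef_pos'],s['tcp_rot'],ctrl.tip_reach)
for n in['side','top']:
    cv2.imwrite(f'pics/{n}0.png',cv2.cvtColor(ctrl.grab_frame(n),cv2.COLOR_RGB2BGR))
    c=ctrl.calibration(n);print(n,c)
a=cv2.imread('pics/side0.png');b=cv2.imread('pics/top0.png')
cv2.imwrite('pics/side0b.png',cv2.resize(a,(800,600)));cv2.imwrite('pics/top0b.png',cv2.resize(b,(800,600)))
E
```

```text
0.0 [ 0.1503 -0.5286  0.2398] [-0.0009  0.9904  0.138   0.0001] 0.022
side {'fx': 382.62383050601784, 'fy': 382.62383050601784, 'cx': 259.2471748273349, 'cy': 197.06885247305866, 'position': array([ 0.4214, -0.6193,  0.657 ]), 'rotation': array([-0.4013,  0.8999, -0.1537,  0.0743])}
top {'fx': 375.24928013010043, 'fy': 375.24928013010043, 'cx': 259.111472360291, 'cy': 187.65850227217933, 'position': array([ 0.4589, -0.0201,  0.9098]), 'rotation': array([ 0.0684, -0.7018,  0.7058, -0.0683])}
```

View pics/top0b.png

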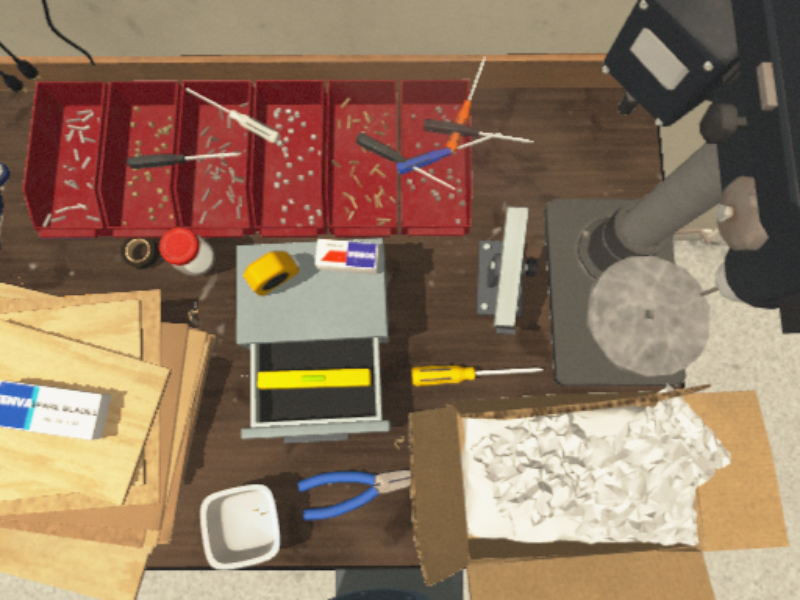

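View pics/side0b.png

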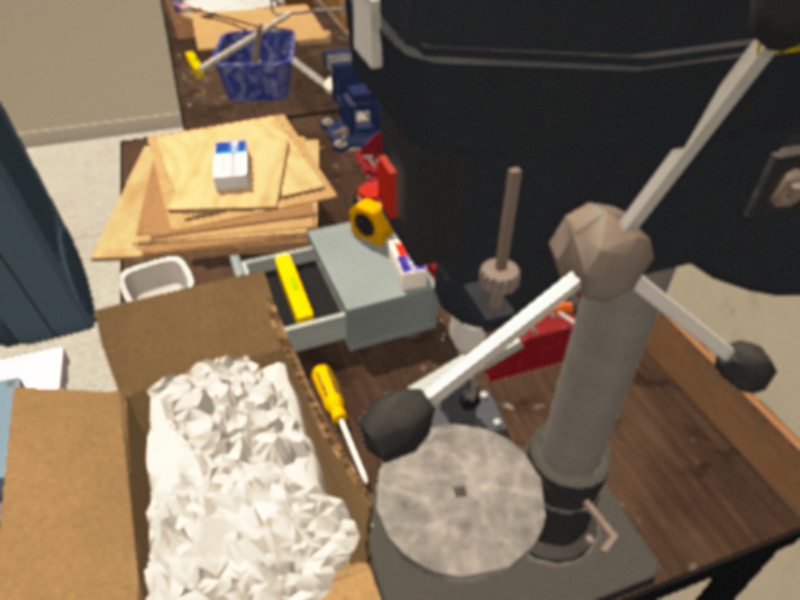

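The top view shows the drawer level at about (313,379), the cabinet at (312,290) and the bar from (516,208) to (506,330), with a press to its right (disc at (648,315), hub at (745,210)). The side view shows the level at (294,287); the bar is mostly hidden behind the press handle, and a ball sits at (400,420). Next I'll zoom in on the bar and drawer.

```bash
cat > h.py <<'E'
import numpy as np,cv2
from plant import ctrl
from scipy.spatial.transform import Rotation as R
np.set_printoptions(precision=4,suppress=True)
def ray(c,p):
    q=c['rotation'];d=R.from_quat([q[1],q[2],q[3],q[0]]).apply([(p[0]-c['cx'])/c['fx'],(p[1]-c['cy'])/c['fy'],1]);return np.array(c['position']),d
def onz(c,p,z):
    o,d=ray(c,p);return o+d*(z-o[2])/d[2]
def tri(c1,p1,c2,p2):
    a,u=ray(c1,p1);b,v=ray(c2,p2);u=u/np.linalg.norm(u);v=v/np.linalg.norm(v)
    t=np.linalg.lstsq(np.c_[u,-v],b-a,rcond=None)[0];P,Q=a+u*t[0],b+v*t[1];return (P+Q)/2,np.linalg.norm(P-Q)
def rect(m):
    cs=cv2.findContours(m.astype(np.uint8),0,2)[0];k=max(cs,key=cv2.contourArea);return cv2.minAreaRect(k),cv2.contourArea(k)
E
python3 - <<'E'
from h import *
t=cv2.imread('pics/top0.png');s=cv2.imread('pics/side0.png')
a=cv2.resize(t[120:220,290:360],None,fx=6,fy=6,interpolation=cv2.INTER_CUBIC)
b=cv2.resize(s[180:300,225:345],(600,600),interpolation=cv2.INTER_CUBIC)[:, :380]
cv2.imwrite('pics/c1.png',np.hstack([a,b]))
T=ctrl.calibration('top');S=ctrl.calibration('side');k=.64
for n,p,q in [('ballA',(735,275),(400,420)),('hub',(745,210),(600,250)),('ballB',(725,125),(745,360)),('disc',(648,315),(460,490)),('levelc',(314,379),(294,287)),('drawercornerR',(388,428),(290,345))]:
    print(n,*tri(T,np.array(p)*k,S,np.array(q)*k))
m=cv2.inRange(cv2.cvtColor(t,cv2.COLOR_BGR2HSV),(20,150,120),(40,255,255))
m[:, :160]=0;m[:,240:]=0;m[:225]=0;m[260:]=0
r,A=rect(m>0);bp=cv2.boxPoints(r);print(r,A);W=np.array([onz(T,p,.068) for p in bp]);print(W,np.linalg.norm(np.diff(W,axis=0),axis=1),W.mean(0))
for n,p,z in [('topFL',(237,342),.085),('topFR',(387,338),.085),('topBL',(238,246),.085),('topBR',(384,241),.085),('frontL',(242,437),.072),('frontR',(388,428),.072)]: print(n,onz(T,np.array(p)*k,z))
E
```

```text
ballA [ 0.5531 -0.3611  0.3083] 0.08058391741133661
hub [ 0.6519 -0.3409  0.4007] 0.03593184297421527
ballB [ 0.7867 -0.3938  0.2952] 0.02982741771945034
disc [ 0.5803 -0.3434  0.1401] 0.003509574425020952
levelc [0.503  0.1109 0.0584] 0.004139108487965902
drawercornerR [0.453  0.0022 0.0473] 0.04382442349569836
((200.01742553710938, 242.07521057128906), (11.479578018188477, 72.23956298828125), 88.26429748535156) 745.0
[[0.5122 0.1928 0.068 ]
 [0.5161 0.0319 0.068 ]
 [0.4908 0.031  0.068 ]
 [0.487  0.1909 0.068 ]] [0.1609 0.0253 0.16  ] [0.5015 0.1116 0.068 ]
topFL [0.5519 0.2168 0.085 ]
topFR [0.5564 0.0052 0.085 ]
topBL [0.6922 0.2223 0.085 ]
topBR [0.6985 0.0096 0.085 ]
frontL [0.4209 0.2071 0.072 ]
frontR [0.432  0.0042 0.072 ]
```

View pics/c1.png

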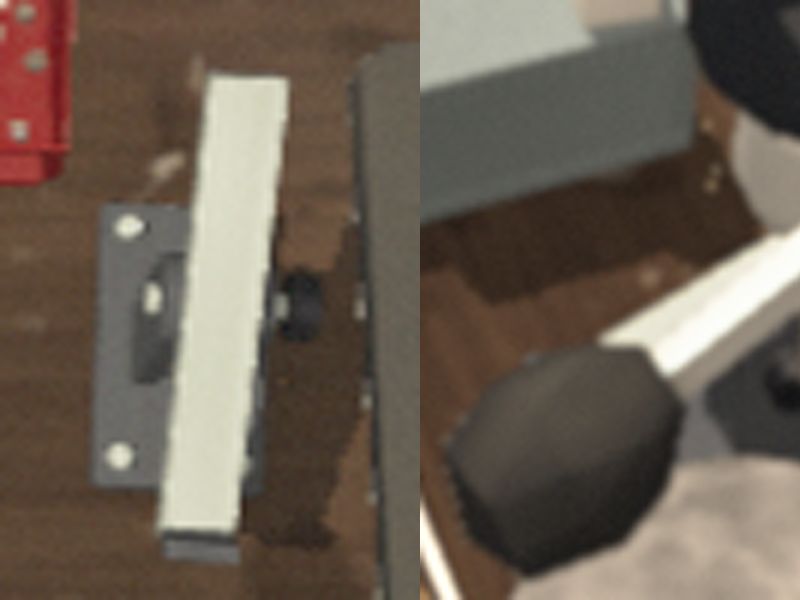

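The crop shows the bar's dark stop at its near (robot-side) end (200,545) and the high end at (248,77). The level reads 160 x 25 mm at z=0.068, which fits. I'll raise the arm and cross over towards the bar, then look from closer with the wrist camera.

```bash
python3 -m handwheel '[[1,0.02,-0.012,-0.02,0],[1,0.029,-0.021,-0.015,0],[1,0.029,-0.021,-0.015,0],[1,0.029,-0.021,-0.015,0],[1,0.029,-0.021,-0.015,0],[1,0.029,-0.021,-0.01,0],[1,0.029,-0.021,-0.01,0],[1,0.029,-0.021,0,0],[1,0.029,-0.021,0,0],[1,0.029,-0.021,0,0],[1,0.029,-0.021,0,0],[1,0.029,-0.021,0,0]]'; python3 -m handwheel '[[1,0.029,-0.021,0,0],[1,0.029,-0.021,0,0],[1,0.029,-0.021,0,0],[1,0,0,0,0],[1,0,0,0,0]]'
python3 - <<'E'
from h import *
s=ctrl.sense();print(s['t'],s['eef_pos'],s['tcp_rot'],s['joints'])
c=ctrl.calibration('wrist');print(c)
cv2.imwrite('pics/w1.png',ctrl.grab_frame('wrist')[:,:,::-1])
np.save('w1.npy',c)
E
```

```text
t: 1.1
eef_pos: [0.4106, -0.2009, 0.3405]
tcp_rot: [-0.0, 0.99, 0.138, -0.0]
force: [0.2, -0.8, -0.5]
grip_width: 0.0925
finger_force: 0.0
t: 1.52
eef_pos: [0.4769, -0.1167, 0.34]
tcp_rot: [-0.0, 0.99, 0.14, -0.001]
force: [0.3, -0.4, -0.2]
grip_width: 0.0929
finger_force: 0.0
1.5167 [ 0.4769 -0.1167  0.34  ] [-0.0003  0.9901  0.14   -0.0006] [-0.4675  0.1015  1.4887 -0.0002  1.5528  0.8224]
{'fx': 297.48803357428136, 'fy': 297.48803357428136, 'cx': 256.0713970436922, 'cy': 193.73546001442458, 'position': array([ 0.5461, -0.0962,  0.4847]), 'rotation': array([ 0.1046,  0.7919, -0.5964, -0.0787])}
```

View pics/w1.png

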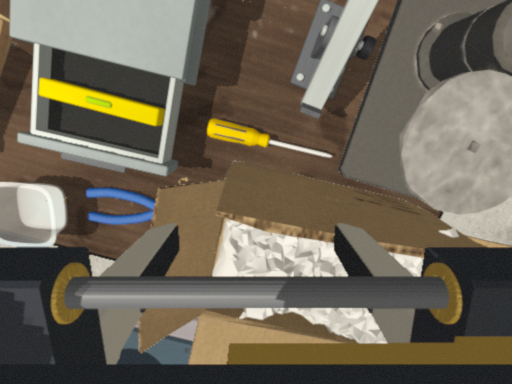

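The wrist view has the bar's stop end at (315,108), with its high end out of frame. The level is at (100,100) in the drawer. Moving 9 cm forward should bring the whole bar into view.

```bash
python3 -m handwheel '[[1,0.03,0.005,0,0],[1,0.03,0.005,0,0],[1,0.03,0.005,0,0],[1,0,0,0,0],[1,0,0,0,0]]'
python3 - <<'E'
from h import *
s=ctrl.sense();print(s['t'],s['eef_pos'])
c=ctrl.calibration('wrist');im=ctrl.grab_frame('wrist')[:,:,::-1]
cv2.imwrite('pics/w2.png',im);np.save('w2.npy',c)
cv2.imwrite('pics/w2c.png',cv2.resize(im[0:290,120:500],(786,600),interpolation=cv2.INTER_CUBIC))
E
```

```text
t: 1.98
eef_pos: [0.567, -0.1096, 0.3394]
tcp_rot: [-0.0, 0.991, 0.137, -0.001]
force: [-0.6, -0.2, -0.3]
grip_width: 0.0932
finger_force: 0.0
1.9833 [ 0.567  -0.1096  0.3394]
```

View pics/w2c.png

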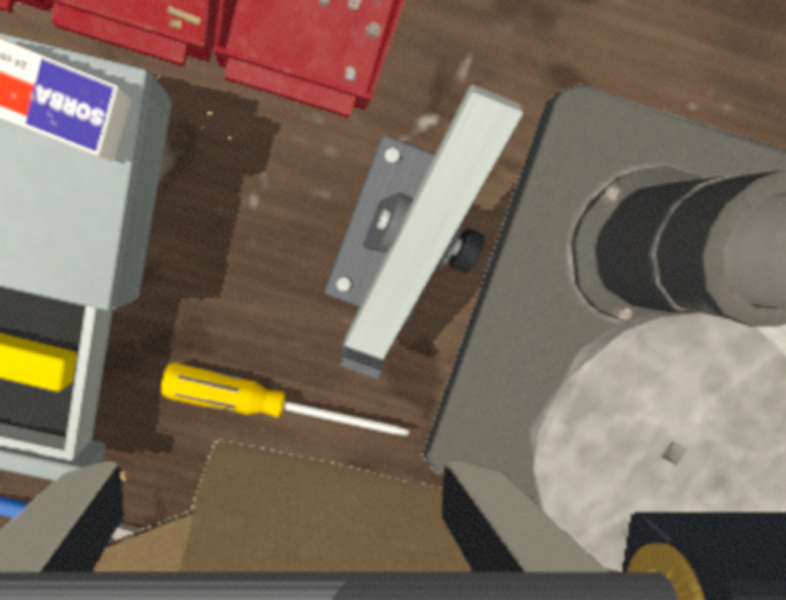

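The view shows the bar's face with its high end at (475,90)-(520,108) and its stop end at (348,345)-(385,360) in crop pixels. I'll triangulate these corners against the top view.

```bash
python3 - <<'E'
from h import *
T=ctrl.calibration('top');W=np.load('w2.npy',allow_pickle=True).item()
def quad(f,x0,x1,y0,y1,v):
    im=cv2.imread(f);h=cv2.cvtColor(im,cv2.COLOR_BGR2HSV);m=((h[...,2]>v)&(h[...,1]<50)).astype(np.uint8)
    k=np.zeros_like(m);k[y0:y1,x0:x1]=m[y0:y1,x0:x1]
    c=max(cv2.findContours(k,0,1)[0],key=cv2.contourArea);p=cv2.approxPolyDP(cv2.convexHull(c),4,True)[:,0]
    return cv2.contourArea(c),p,cv2.minAreaRect(c)
for v in(140,160,180): print(v,quad('pics/top0.png',312,342,130,212,v),quad('pics/w2.png',280,375,38,185,v))
w=lambda p:(120+p[0]*380/786,p[1]*290/600)
t=lambda p:(290+p[0]/6-.4,120+p[1]/6-.4)
P=[tri(T,t(a),W,w(b)) for a,b in [((207,77),(475,88)),((289,79),(521,109)),((160,530),(347,346)),((238,534),(384,361))]]
for p in P: print(*p)
X=np.array([p[0] for p in P]);print('w',np.linalg.norm(X[0]-X[1]),np.linalg.norm(X[2]-X[3]))
d=(X[0]+X[1]-X[2]-X[3])/2;print('len',np.linalg.norm(d),'slope',np.arctan2(d[2],np.hypot(*d[:2])),'yaw',np.arctan2(d[1],d[0]))
E
```

```text
140 (928.0, array([[337, 133],
       [329, 206],
       [316, 207],
       [324, 134]], dtype=int32), ((326.8841552734375, 170.0426788330078), (13.693511009216309, 75.86647033691406), 6.34019136428833)) (3345.5, array([[370,  51],
       [306, 171],
       [287, 167],
       [347,  42]], dtype=int32), ((327.9023742675781, 108.68547058105469), (28.3173885345459, 141.3074951171875), 27.758541107177734))
160 (895.5, array([[337, 133],
       [329, 205],
       [317, 207],
       [324, 136]], dtype=int32), ((326.8902587890625, 169.98780822753906), (13.25178337097168, 75.75602722167969), 6.34019136428833)) (3151.5, array([[371,  53],
       [305, 172],
       [288, 167],
       [347,  43]], dtype=int32), ((328.9000244140625, 109.69999694824219), (27.280027389526367, 139.08343505859375), 26.56505012512207))
180 (866.0, array([[336, 133],
       [329, 205],
       [317, 207],
       [325, 133]], dtype=int32), ((326.69720458984375, 170.02366638183594), (13.066259384155273, 75.73664093017578), 6.842772960662842)) (3002.5, array([[370,  53],
       [305, 172],
       [287, 166],
       [347,  45]], dtype=int32), ((329.3000183105469, 109.90000915527344), (26.385601043701172, 138.18899536132812), 26.56505012512207))
[ 0.732  -0.1632  0.1381] 0.004242357712237327
[ 0.7292 -0.1903  0.1411] 0.0006729339660461021
[ 0.5772 -0.1517  0.0631] 0.0030029156022057784
[ 0.5749 -0.1793  0.0686] 0.001290979062740107
w 0.027425350302468895 0.02824756221394403
len 0.17160241696745232 slope 0.44413993263193885 yaw -0.07291553241187897
```

The triangulated bar is 28 mm wide and 172 mm long, as specified. Slope is 0.444, yaw -0.073 and the seat is near (0.648,-0.171,0.100). Next I'll go above the level.

```bash
python3 -m handwheel '[[0.48,0,-0.033,0,0],[0.48,0,-0.033,0,0],[0.48,0,-0.033,0,0],[0.48,0,-0.033,0,0],[0.48,0,-0.033,0,0],[0.48,0,-0.033,0,0],[0.48,-0.003,-0.033,0,0],[0.48,0,0,0,0]]'; python3 -m handwheel '[[0.48,0,0,0.012,-6.85],[0.48,0,0,0.017,-6.85],[0.48,0,0,0.017,-6.85],[0.48,0,0,0.017,-6.85],[0.48,0,0,0.017,-6.85],[0.48,0,0,0.017,-6.85],[0.48,0,0,0.017,-6.85],[0.48,0,0,0.017,-6.85],[0.48,0,0,0.017,-6.85],[0.48,0,0,0.017,-6.85],[0.48,0,0,0.017,-6.85],[0.48,0,0,0,0]]'; python3 -m handwheel '[[0.48,0,0,0,0],[0.48,0,0,0,0]]'
python3 - <<'E'
from h import *
s=ctrl.sense();q=s['tcp_rot'];r=R.from_quat([q[1],q[2],q[3],q[0]]);x=r.apply([1,0,0]);print(s['t'],s['eef_pos'],np.arctan2(x[1],x[0]),r.apply([0,0,1]))
c=ctrl.calibration('wrist');im=ctrl.grab_frame('wrist')[:,:,::-1].copy()
cv2.imwrite('pics/w3.png',im)
m=cv2.inRange(cv2.cvtColor(im,cv2.COLOR_BGR2HSV),(20,150,100),(40,255,255))
rr,A=rect(m>0);b=cv2.boxPoints(rr);P=np.array([onz(c,p,.068) for p in b]);print(rr,A);print(P,np.linalg.norm(np.diff(P,axis=0),axis=1),P.mean(0))
E
```

```text
t: 2.7
eef_pos: [0.4977, 0.1166, 0.3418]
tcp_rot: [-0.001, 0.99, 0.139, 0.0]
force: [-0.6, -0.2, 0.3]
grip_width: 0.0463
finger_force: 0.0
t: 3.7
eef_pos: [0.4983, 0.1115, 0.1562]
tcp_rot: [-0.002, 0.699, 0.715, -0.002]
force: [-0.4, 0.4, 0.2]
grip_width: 0.0445
finger_force: 0.0
t: 3.87
eef_pos: [0.5015, 0.1124, 0.1599]
tcp_rot: [0.001, 0.701, 0.713, 0.001]
force: [-0.4, -0.0, 0.1]
grip_width: 0.0448
finger_force: 0.0
3.8667 [0.5015 0.1124 0.1599] 1.5873549874602022 [ 0.0016 -0.0002 -1.    ]
((306.0, 336.0), (54.0, 392.0), 90.0) 9123.0
[[ 0.3694  0.0095  0.068 ]
 [ 0.7301  0.0145  0.068 ]
 [ 0.7441 -0.0462  0.068 ]
 [ 0.3626 -0.0512  0.068 ]] [0.3608 0.0623 0.3816] [ 0.5515 -0.0183  0.068 ]
```

View pics/w3.png

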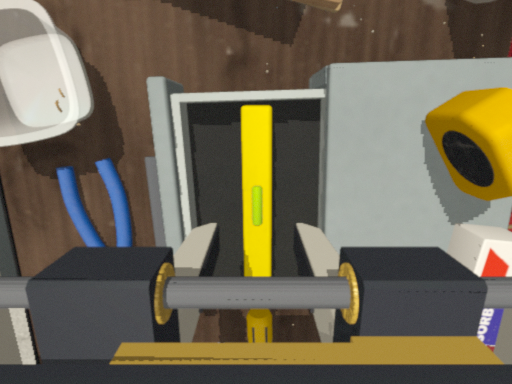

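The level (columns 241-273) sits centred between the fingers (218-295), clear of the drawer front and cabinet edge. Now I'll go down and grip.

```bash
python3 -m handwheel '[[0.48,0,0,0.03,0],[0.48,0,0,0.03,0],[0.48,0,0,0.026,0],[0.48,0,0,0.008,0],[0.48,0,0,0,0],[0.48,0,0,0,0],[0.48,0,0,0,0]]' && python3 -m handwheel '[[0,0,0,0,0],[0,0,0,0,0],[0,0,0,0,0],[0,0,0,0,0],[0,0,0,0,0],[0,0,0,0,0]]' 12
```

```text
t: 4.5
eef_pos: [0.5027, 0.1133, 0.0665]
tcp_rot: [0.001, 0.7, 0.714, 0.001]
force: [-0.0, -0.4, 0.9]
grip_width: 0.0448
finger_force: 0.0
t: 5.0
eef_pos: [0.5017, 0.1133, 0.0654]
tcp_rot: [0.001, 0.7, 0.715, 0.001]
force: [0.2, -0.4, 5.4]
grip_width: 0.024
finger_force: 12.0
```

```bash
python3 -m handwheel '[[0,0,0,-0.01,0],[0,0,0,-0.02,0],[0,0,0,-0.031,0],[0,0,0,-0.031,0],[0,0,0,-0.031,0],[0,0,0,-0.031,0],[0,0,0,-0.03,3],[0,0,0,0,6],[0,0,0,0,6.9],[0,0,0,0,6.9],[0,0,0,0,6.9],[0,0,0,0,6.9]]' ; python3 -m handwheel '[[0,0,0,0,6.9],[0,0,0,0,6.9],[0,0,0,0,6.9],[0,0,0,0,6.9],[0,0,0,0,6.9],[0,0,0,0,6.9],[0,0,0,0,6.9],[0,0,0,0,6.9],[0,0,0,0,3],[0,0,0,0,0],[0,0,0,0,0],[0,0,0,0,0]]'
cat >> h.py <<'E'
def tool():
    s=ctrl.sense();q=s['tcp_rot'];r=R.from_quat([q[1],q[2],q[3],q[0]]);x=r.apply([1,0,0]);return s,r,np.arctan2(x[1],x[0])
SEAT=np.array([.6479,-.1708,.1002]);SL=.444;YAW=-.073
def todo(up=0,h=.025,lift=0):
    "tool-axes shift to bring TCP over the seat, up m up the slope, lift m vertically"
    s,r,y=tool();u=np.array([np.cos(SL)*np.cos(YAW),np.cos(SL)*np.sin(YAW),np.sin(SL)]);n=np.array([-np.sin(SL)*np.cos(YAW),-np.sin(SL)*np.sin(YAW),np.cos(SL)])
    g=SEAT+u*up+n*h+[0,0,.003+lift];print(s['t'],s['eef_pos'],'yaw',y,'twist',np.degrees(y-YAW),'goal',g,'shift',r.inv().apply(g-s['eef_pos']),'F',s['force'],s['grip_width'],s['finger_force'])
E
python3 - <<'E'
from h import *
todo(.006,lift=.06)
E
```

```text
t: 6.0
eef_pos: [0.5007, 0.1133, 0.249]
tcp_rot: [-0.0, 0.89, 0.456, -0.0]
force: [-1.0, -0.0, -0.2]
grip_width: 0.0239
finger_force: 12.0
t: 7.0
eef_pos: [0.501, 0.1133, 0.2487]
tcp_rot: [-0.0, 1.0, -0.03, -0.0]
force: [0.4, -0.3, -0.9]
grip_width: 0.0239
finger_force: 12.0
7.0 [0.501  0.1133 0.2487] yaw -0.0608821854785045 twist 0.6942996290040332 goal [ 0.6426 -0.1704  0.1884] shift [0.1587 0.2745 0.0603] F [ 0.3595 -0.3047 -0.9442] 0.02392395920606952 11.995668858289719
```

```bash
python3 - <<'E'
from h import *
W=np.load('w2.npy',allow_pickle=True).item();T=ctrl.calibration('top');S=ctrl.calibration('side')
w=lambda p:(120+p[0]*380/786,p[1]*290/600)
for p,zs in [((575,240),(.03,)),((597,235),(.03,.06)),((655,240),(.06,.12)),((708,245),(.1,.15,.2)),((535,455),(.14,))]:
    for z in zs: print(p,onz(W,w(p),z))
k=.64
print('top col edge')
for p in [(578,250),(610,225),(640,195),(690,160),(718,145),(722,185),(705,120),(718,275),(585,315)]:
    print(p,[onz(T,np.array(p)*k,z)[:2].round(3) for z in (.1,.2,.3,.4)])
s=cv2.imread('pics/top0.png')
cv2.imwrite('pics/press.png',cv2.resize(s[0:260,330:512],(560,800))[:600])
E
```

```text
(575, 240) [ 0.6897 -0.2921  0.03  ]
(597, 235) [ 0.6971 -0.3058  0.03  ]
(597, 235) [ 0.6931 -0.2915  0.06  ]
(655, 240) [ 0.7006 -0.33    0.06  ]
(655, 240) [ 0.6915 -0.296   0.12  ]
(708, 245) [ 0.7006 -0.3394  0.1   ]
(708, 245) [ 0.6922 -0.3069  0.15  ]
(708, 245) [ 0.6839 -0.2743  0.2   ]
(535, 455) [ 0.5558 -0.2683  0.14  ]
top col edge
(578, 250) [array([ 0.679, -0.268]), array([ 0.652, -0.237]), array([ 0.625, -0.207]), array([ 0.598, -0.176])]
(610, 225) [array([ 0.716, -0.316]), array([ 0.684, -0.28 ]), array([ 0.653, -0.243]), array([ 0.621, -0.207])]
(640, 195) [array([ 0.761, -0.363]), array([ 0.724, -0.321]), array([ 0.687, -0.279]), array([ 0.649, -0.236])]
(690, 160) [array([ 0.815, -0.441]), array([ 0.771, -0.389]), array([ 0.727, -0.337]), array([ 0.683, -0.285])]
(718, 145) [array([ 0.839, -0.485]), array([ 0.792, -0.428]), array([ 0.745, -0.37 ]), array([ 0.698, -0.313])]
(722, 185) [array([ 0.776, -0.484]), array([ 0.737, -0.427]), array([ 0.698, -0.37 ]), array([ 0.659, -0.312])]
(705, 120) [array([ 0.879, -0.47 ]), array([ 0.827, -0.415]), array([ 0.775, -0.359]), array([ 0.723, -0.303])]
(718, 275) [array([ 0.641, -0.464]), array([ 0.619, -0.409]), array([ 0.596, -0.354]), array([ 0.574, -0.299])]
(585, 315) [array([ 0.585, -0.272]), array([ 0.57 , -0.241]), array([ 0.554, -0.21 ]), array([ 0.538, -0.179])]
```

View pics/press.png

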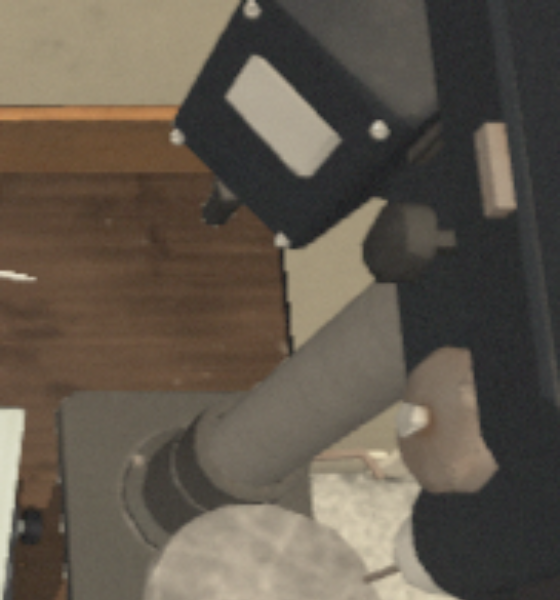

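The column's left edge is near y=-0.305, and the head and ball lie beyond y=-0.30. The gripper body will reach about y=-0.265, so it clears them. Now I'll carry the level over the bar.

```bash
python3 -m handwheel '[[0,0.008,0.0135,0,0.7],[0,0.0157,0.0275,0,0],[0,0.0157,0.0275,0,0],[0,0.0157,0.0275,0,0],[0,0.0157,0.0275,0,0],[0,0.0157,0.0275,0,0],[0,0.0157,0.0275,0,0],[0,0.0157,0.0275,0,0],[0,0.0157,0.0275,0,0],[0,0.0157,0.0275,0,0],[0,0.008,0.0135,0,0],[0,0,0,0.01,0]]'; python3 -m handwheel '[[0,0,0,0.02,0],[0,0,0,0.02,0],[0,0,0,0.01,0],[0,0,0,0,0],[0,0,0,0,0],[0,0,0,0,0]]'
python3 - <<'E'
from h import *
todo(.006,lift=.06)
im=ctrl.grab_frame('wrist')[:,:,::-1];t=ctrl.grab_frame('top')[:,:,::-1]
cv2.imwrite('pics/w4.png',im);cv2.imwrite('pics/t4.png',t)
cv2.imwrite('pics/m4.png',np.hstack([im,cv2.resize(t[110:250,270:374],(285,384),interpolation=cv2.INTER_CUBIC)]))
E
```

```text
t: 8.0
eef_pos: [0.6394, -0.1765, 0.2396]
tcp_rot: [0.001, 0.999, -0.039, 0.002]
force: [0.3, -0.2, 0.5]
grip_width: 0.0242
finger_force: 12.0
t: 8.5
eef_pos: [0.6382, -0.1718, 0.1899]
tcp_rot: [0.0, 0.999, -0.037, 0.001]
force: [0.3, -0.6, -0.0]
grip_width: 0.0241
finger_force: 12.0
8.5 [ 0.6382 -0.1718  0.1899] yaw -0.07406235760184106 twist -0.06086860691913244 goal [ 0.6426 -0.1704  0.1884] shift [ 0.0043 -0.0017  0.0015] F [ 0.3038 -0.6096 -0.0174] 0.024075945454925023 11.995739042758942
```

View pics/m4.png

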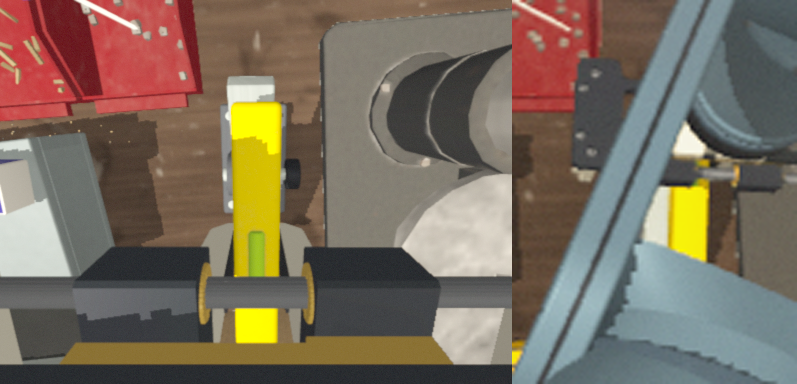

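The wrist view shows the bar's high end (229-274, row 78) just beyond the level's far end (231-280, row 102), nearly aligned. I'll measure the sideways offset.

```bash
python3 - <<'E'
from h import *
im=cv2.imread('pics/w4.png');c=ctrl.calibration('wrist');s,r,y=tool()
h=cv2.cvtColor(im,cv2.COLOR_BGR2HSV)
loc=lambda p,z:r.inv().apply(onz(c,p,z)-s['eef_pos'])
u=np.array([np.cos(YAW),np.sin(YAW)]);v=np.array([-u[1],u[0]])
for row in (84,90,96):
    k=np.where((h[row,200:300,2]>150)&(h[row,200:300,1]<60))[0]+200
    for z in(.132,.136,.14): P=onz(c,((k[0]+k[-1])/2,row),z);print('bar',row,k[0],k[-1],z,P,'tool',loc(((k[0]+k[-1])/2,row),z)[:2],'vs seat line',(P-SEAT)[:2]@v)
Y=cv2.inRange(h,(20,150,90),(40,255,255))
for row in (110,130,150,170,190,210):
    k=np.where(Y[row,200:300])[0]+200;z=s['eef_pos'][2]-.003+.005;print('lev',row,k[0],k[-1],loc(((k[0]+k[-1])/2,row),z)[:2])
k=np.where(Y[:,256])[0];print('far end row',k[0],loc((256,k[0]),z), 'width',loc((k[0]*0+231,104),z)[1]-loc((280,104),z)[1])
E
```

```text
bar 84 227 273 0.132 [ 0.7292 -0.1744  0.132 ] tool [ 0.0906 -0.0045] vs seat line 0.0023122218525387203
bar 84 227 273 0.136 [ 0.7288 -0.1745  0.136 ] tool [ 0.0902 -0.0045] vs seat line 0.002242460898011309
bar 84 227 273 0.14 [ 0.7284 -0.1745  0.14  ] tool [ 0.0898 -0.0044] vs seat line 0.002172699943483889
bar 90 227 274 0.132 [ 0.7255 -0.1745  0.132 ] tool [ 0.0869 -0.0042] vs seat line 0.0020171279955318935
bar 90 227 274 0.136 [ 0.7252 -0.1745  0.136 ] tool [ 0.0866 -0.0042] vs seat line 0.001953175638540369
bar 90 227 274 0.14 [ 0.7249 -0.1745  0.14  ] tool [ 0.0863 -0.0041] vs seat line 0.0018892232815488537
bar 96 227 273 0.132 [ 0.7219 -0.1738  0.132 ] tool [ 0.0832 -0.0046] vs seat line 0.00236919048886856
bar 96 227 273 0.136 [ 0.7216 -0.1739  0.136 ] tool [ 0.083  -0.0045] vs seat line 0.002298308169484668
bar 96 227 273 0.14 [ 0.7214 -0.1739  0.14  ] tool [ 0.0828 -0.0044] vs seat line 0.0022274258501007393
lev 110 231 281 [ 0.0737 -0.0007]
lev 130 232 281 [ 0.0646 -0.0005]
lev 150 232 280 [ 0.0553 -0.0007]
lev 170 232 280 [ 0.0456 -0.0007]
lev 190 233 279 [ 0.0355 -0.0008]
lev 210 233 279 [ 0.0251 -0.0008]
far end row 102 [ 0.0772 -0.0007 -0.0018] width -0.022545087927796102
```

```bash
python3 -m handwheel '[[0,0.0035,-0.0015,0.005,0],[0,0.0035,-0.0015,0.005,0],[0,0,0,0.005,0],[0,0,0,0.005,0],[0,0,0,0.005,0],[0,0,0,0.004,0],[0,0,0,0.004,0],[0,0,0,0.004,0],[0,0,0,0.004,0]]' 6; python3 -m handwheel '[[0,0,0,0.004,0],[0,0,0,0.004,0],[0,0,0,0.004,0],[0,0,0,0.003,0],[0,0,0,0,0]]'
python3 - <<'E'
from h import *
todo(.006,lift=0);im=ctrl.grab_frame('wrist')[:,:,::-1]
cv2.imwrite('pics/w5.png',im)
E
```

```text
t: 9.35
eef_pos: [0.645, -0.1698, 0.1474]
tcp_rot: [0.0, 0.999, -0.037, 0.0]
force: [-0.4, 0.9, 0.7]
grip_width: 0.0239
finger_force: 6.0
t: 9.77
eef_pos: [0.6453, -0.1698, 0.1331]
tcp_rot: [0.0, 0.999, -0.037, 0.001]
force: [0.2, 0.5, 2.8]
grip_width: 0.0241
finger_force: 6.2
9.7667 [ 0.6453 -0.1698  0.1331] yaw -0.0749365971249562 twist -0.11095884187716017 goal [ 0.6426 -0.1704  0.1284] shift [-0.0026  0.0008  0.0047] F [0.1746 0.5171 2.7866] 0.02412800701339381 6.168561644735746
```

View pics/w5.png

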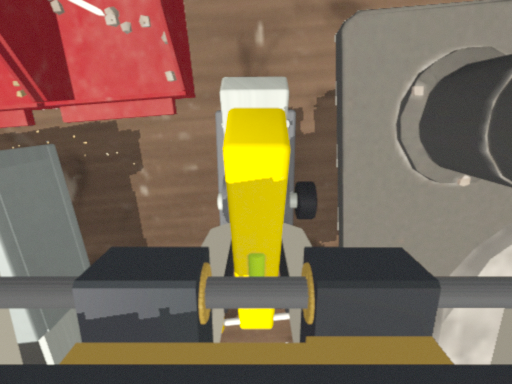

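The level has pivoted up with the bar: its far end is at row 110 (226-289) and the bar spans 221-287, so it's about 1 mm off centre. I'll keep lowering until it lies flush.

```bash
for i in 1; do python3 -m handwheel '[[0,0,0,0.002,0],[0,0,0,0.002,0],[0,0,0,0,0]]'; python3 -m handwheel '[[0,0,0,0.0015,0],[0,0,0,0,0]]';  done
```

```text
t: 10.07
eef_pos: [0.6458, -0.1698, 0.1314]
tcp_rot: [0.0, 0.999, -0.037, 0.002]
force: [-2.6, 1.9, 13.5]
grip_width: 0.0242
finger_force: 10.8
t: 10.23
eef_pos: [0.6459, -0.1698, 0.1311]
tcp_rot: [0.001, 0.999, -0.037, 0.002]
force: [-4.6, 3.1, 18.5]
grip_width: 0.0239
finger_force: 12.9
```

It's flush, with a firm 18 N reaction. I'll ease off, then slide it down the slope to the stop.

```bash
python3 -m handwheel '[[0,0,0,-0.0025,0],[0,0,0,-0.001,0],[0,0,0,0,0]]'; python3 -m handwheel '[[0,-0.002,0,0.001,0],[0,-0.002,0,0.001,0],[0,0,0,0,0]]';  python3 -m handwheel '[[0,-0.002,0,0.001,0],[0,0,0,0,0]]'
python3 - <<'E'
from h import *
todo(0)
E
```

```text
t: 10.48
eef_pos: [0.6456, -0.1698, 0.1316]
tcp_rot: [0.0, 0.999, -0.037, 0.001]
force: [-0.8, 1.3, 8.0]
grip_width: 0.0241
finger_force: 9.4
t: 10.73
eef_pos: [0.6428, -0.1696, 0.1302]
tcp_rot: [0.0, 0.999, -0.037, 0.003]
force: [3.4, 1.3, 8.2]
grip_width: 0.0241
finger_force: 8.4
t: 10.9
eef_pos: [0.6405, -0.1694, 0.1289]
tcp_rot: [0.0, 0.999, -0.037, 0.002]
force: [2.7, 1.6, 8.1]
grip_width: 0.0245
finger_force: 8.3
10.9 [ 0.6405 -0.1694  0.1289] yaw -0.07491948713857735 twist -0.10997851187012544 goal [ 0.6372 -0.17    0.1258] shift [-0.0032  0.0008  0.0031] F [2.7227 1.5966 8.0727] 0.02446676280561604 8.254952318966389
```

```bash
python3 -m handwheel '[[0,-0.002,0,0.0008,0],[0,0,0,0,0]]'; python3 -m handwheel '[[0,-0.002,0,0.0008,0],[0,0,0,0,0]]';  python3 -m handwheel '[[0,-0.002,0,0.0008,0],[0,0,0,0,0]]'
```

```text
t: 11.07
eef_pos: [0.6398, -0.1693, 0.1287]
tcp_rot: [0.001, 0.999, -0.037, 0.004]
force: [5.8, 2.6, 6.5]
grip_width: 0.0239
finger_force: 7.6
t: 11.23
eef_pos: [0.6383, -0.1692, 0.128]
tcp_rot: [0.001, 0.999, -0.038, 0.004]
force: [7.2, 1.5, 7.0]
grip_width: 0.0244
finger_force: 7.0
t: 11.4
eef_pos: [0.6361, -0.1691, 0.127]
tcp_rot: [0.001, 0.999, -0.037, 0.004]
force: [8.0, 1.4, 6.1]
grip_width: 0.0242
finger_force: 6.5
```

```bash
python3 - <<'E'
from h import *
todo(0);im=ctrl.grab_frame('wrist')[:,:,::-1].copy();c=ctrl.calibration('wrist');np.save('w6.npy',c)
cv2.imwrite('pics/w6.png',im)
h=cv2.cvtColor(im,cv2.COLOR_BGR2HSV)
Y=cv2.inRange(h,(20,150,60),(40,255,255));Wm=((h[...,2]>140)&(h[...,1]<60))
for col in(235,245,255,265,275):
    w=np.where(Wm[40:140,col])[0]+40;k=np.where(Y[60:240,col])[0]+60
    print(col,w[:1],w[-1:],k[:1],'gap',np.linalg.norm(onz(c,(col,w[0]),.14)-onz(c,(col,k[0]),.135)))
for row in (85,92,98):
    w=np.where(Wm[row,190:320])[0]+190;print('bar',row,w[0],w[-1])
for row in (112,118,130,150,170,200):
    w=np.where(Y[row,190:320])[0]+190;print('lev',row,w[0],w[-1])
E
```

```text
11.4 [ 0.6361 -0.1691  0.127 ] yaw -0.07499648211050126 twist -0.11438999880509394 goal [ 0.6372 -0.17    0.1258] shift [0.0011 0.0008 0.0012] F [8.0327 1.388  6.1075] 0.02420395071378585 6.531650531105697
235 [51] [96] [98] gap 0.018707064763663857
245 [51] [96] [98] gap 0.018699480376351538
255 [51] [96] [98] gap 0.018697180243194948
265 [51] [96] [98] gap 0.0187001685437692
275 [50] [96] [98] gap 0.019070138705159653
bar 85 219 290
bar 92 219 289
bar 98 220 288
lev 112 226 286
lev 118 225 287
lev 130 223 289
lev 150 223 290
lev 170 224 288
lev 200 228 285
```

View pics/w6.png

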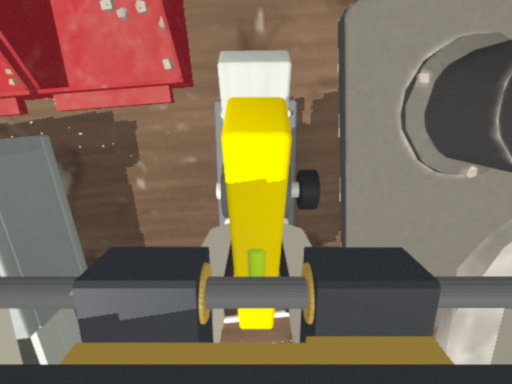

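The far end of the level meets the bar at row 98 (centre 256) and the bar's end is at rows 51-96 (centre 254), so it's centred. I'll measure the exposed bar length on the bar's plane; it should be 12 mm.

```bash
python3 - <<'E'
from h import *
im=cv2.imread('pics/w6.png');c=np.load('w6.npy',allow_pickle=True).item()
g=im[48:104,240:270].mean(1).astype(int);print([(48+i,*v) for i,v in enumerate(g)])
n=np.array([-np.sin(SL)*np.cos(YAW),-np.sin(SL)*np.sin(YAW),np.cos(SL)]);u=np.array([np.cos(SL)*np.cos(YAW),np.cos(SL)*np.sin(YAW),np.sin(SL)])
for dz in (0,.003,.006):
  f=lambda row:(lambda o,d:(o+d*(((SEAT+[0,0,dz]-o)@n)/(d@n))-SEAT)@u)(*ray(c,(255,row)))
  print(dz,{r:round(f(r),4) for r in (51,56,60,64,68,72,80,97)})
E
```

```text
[(48, np.int64(67), np.int64(85), np.int64(108)), (49, np.int64(73), np.int64(91), np.int64(112)), (50, np.int64(109), np.int64(123), np.int64(133)), (51, np.int64(147), np.int64(158), np.int64(158)), (52, np.int64(158), np.int64(168), np.int64(165)), (53, np.int64(160), np.int64(170), np.int64(167)), (54, np.int64(161), np.int64(171), np.int64(168)), (55, np.int64(162), np.int64(172), np.int64(169)), (56, np.int64(163), np.int64(173), np.int64(170)), (57, np.int64(164), np.int64(173), np.int64(171)), (58, np.int64(165), np.int64(175), np.int64(172)), (59, np.int64(166), np.int64(176), np.int64(173)), (60, np.int64(168), np.int64(178), np.int64(175)), (61, np.int64(183), np.int64(194), np.int64(191)), (62, np.int64(207), np.int64(218), np.int64(215)), (63, np.int64(224), np.int64(235), np.int64(232)), (64, np.int64(229), np.int64(240), np.int64(237)), (65, np.int64(230), np.int64(242), np.int64(239)), (66, np.int64(231), np.int64(243), np.int64(240)), (67, np.int64(232), np.int64(243), np.int64(241)), (68, np.int64(232), np.int64(243), np.int64(241)), (69, np.int64(232), np.int64(243
[... 1635 characters left out ...]
64(215)), (102, np.int64(0), np.int64(192), np.int64(215)), (103, np.int64(0), np.int64(193), np.int64(216))]
0 {51: np.float64(0.0938), 56: np.float64(0.0919), 60: np.float64(0.0903), 64: np.float64(0.0887), 68: np.float64(0.0871), 72: np.float64(0.0855), 80: np.float64(0.0821), 97: np.float64(0.0746)}
0.003 {51: np.float64(0.0945), 56: np.float64(0.0926), 60: np.float64(0.0911), 64: np.float64(0.0895), 68: np.float64(0.088), 72: np.float64(0.0864), 80: np.float64(0.0831), 97: np.float64(0.0757)}
0.006 {51: np.float64(0.0952), 56: np.float64(0.0933), 60: np.float64(0.0919), 64: np.float64(0.0903), 68: np.float64(0.0888), 72: np.float64(0.0872), 80: np.float64(0.084), 97: np.float64(0.0768)}
```

```bash
python3 - <<'E'
from h import *
im=cv2.imread('pics/w6.png');c=np.load('w6.npy',allow_pickle=True).item()
g=im[:,245:268].mean(1).astype(int);print([(r,g[r,2]) for r in range(98,250,3)])
Y=cv2.inRange(cv2.cvtColor(im,cv2.COLOR_BGR2HSV),(20,150,60),(40,255,255))
print([(r,*(np.where(Y[r,190:320])[0][[0,-1]]+190)) for r in range(98,150,4)])
q=c['rotation'];M=R.from_quat([q[1],q[2],q[3],q[0]])
def pix(P):
    d=M.inv().apply(P-c['position']);return (c['fx']*d[0]/d[2]+c['cx'],c['fy']*d[1]/d[2]+c['cy'])
for off in(.0746,.080):
 for sl in(.30,.36,.40,.444,.5,.55):
  u=lambda a:np.array([np.cos(a)*np.cos(YAW),np.cos(a)*np.sin(YAW),np.sin(a)]);n=lambda a:np.array([-np.sin(a)*np.cos(YAW),-np.sin(a)*np.sin(YAW),np.cos(a)]);w=np.array([np.sin(-YAW),np.cos(YAW),0])
  B=SEAT+u(SL)*off;print(off,sl,'bot',np.round(pix(B),1),'top',np.round(pix(B+.03*n(sl)),1),'wid',pix(B-.012*w)[0]-pix(B+.012*w)[0],pix(B-.012*w+.03*n(sl))[0]-pix(B+.012*w+.03*n(sl))[0], 'vial', np.round(pix(B+.033*n(sl)-.08*u(sl)),1))
E
```

```text
[(98, np.int64(213)), (101, np.int64(214)), (104, np.int64(216)), (107, np.int64(218)), (110, np.int64(220)), (113, np.int64(222)), (116, np.int64(223)), (119, np.int64(225)), (122, np.int64(226)), (125, np.int64(227)), (128, np.int64(228)), (131, np.int64(240)), (134, np.int64(255)), (137, np.int64(255)), (140, np.int64(255)), (143, np.int64(255)), (146, np.int64(255)), (149, np.int64(255)), (152, np.int64(255)), (155, np.int64(255)), (158, np.int64(255)), (161, np.int64(255)), (164, np.int64(255)), (167, np.int64(255)), (170, np.int64(255)), (173, np.int64(255)), (176, np.int64(255)), (179, np.int64(248)), (182, np.int64(216)), (185, np.int64(214)), (188, np.int64(214)), (191, np.int64(214)), (194, np.int64(214)), (197, np.int64(214)), (200, np.int64(214)), (203, np.int64(214)), (206, np.int64(214)), (209, np.int64(215)), (212, np.int64(214)), (215, np.int64(214)), (218, np.int64(214)), (221, np.int64(214)), (224, np.int64(214)), (227, np.int64(214)), (230, np.int64(213)), (233, np.int64(213)), (236, np.int64(213)), (239, np.int64(213)), (242, np.int64(213)), (245, np.int64(213)), 
[... 1074 characters left out ...]
.9 136.1] wid 53.52115661442048 63.42508871804188 vial [259.  257.3]
0.08 0.3 bot [259.2  84.9] top [260.2 103.3] wid 54.949495585734326 68.38282990664732 vial [259.5 272.1]
0.08 0.36 bot [259.2  84.9] top [260.1 108.3] wid 54.949495585734326 67.73971889485478 vial [259.3 267.4]
0.08 0.4 bot [259.2  84.9] top [260.1 111.6] wid 54.949495585734326 67.28638936268817 vial [259.3 264.2]
0.08 0.444 bot [259.2  84.9] top [260.1 115.1] wid 54.949495585734326 66.76721650956637 vial [259.2 260.5]
0.08 0.5 bot [259.2  84.9] top [260.1 119.4] wid 54.949495585734326 66.07866171303843 vial [259.1 255.6]
0.08 0.55 bot [259.2  84.9] top [260. 123.] wid 54.949495585734326 65.44091226735787 vial [259.  251.2]
```

The end face spans rows 97-131, which fits a tilt of about 0.45, parallel to the bar. The extra gap of about 2 mm matches the rounded end edge and the rise in push force at the stop. Now I'll release, rise and look.

```bash
python3 -m handwheel '[[0,0.0005,0,-0.001,0],[0.6,0,0,0,0],[0.6,0,0,0,0],[0.6,0,0,0,0],[0.6,0,0,0,0],[0.6,0,0,0,0]]'; python3 -m handwheel '[[0.6,0,0,-0.005,0],[0.6,0,0,-0.015,0],[0.6,0,0,-0.03,0],[0.6,0,0,-0.04,0],[0.6,0,0,-0.04,0],[0.6,-0.02,-0.02,-0.03,0],[0.6,-0.03,-0.03,0,0],[0.6,-0.03,-0.03,0,0],[0.6,-0.03,-0.03,0,0],[0.6,0,0,0,0],[0.6,0,0,0,0]]'
python3 - <<'E'
from h import *
todo(0);c=ctrl.calibration('wrist');im=ctrl.grab_frame('wrist')[:,:,::-1].copy();np.save('w7.npy',c);t=ctrl.grab_frame('top')[:,:,::-1]
cv2.imwrite('pics/w7.png',im);cv2.imwrite('pics/t7.png',t)
cv2.imwrite('pics/m7.png',np.hstack([im,cv2.resize(t[110:250,270:374],(285,384),interpolation=cv2.INTER_CUBIC)]))
E
```

```text
t: 11.95
eef_pos: [0.6328, -0.1688, 0.1256]
tcp_rot: [-0.0, 0.999, -0.038, -0.001]
force: [-0.5, 0.6, -0.0]
grip_width: 0.0523
finger_force: 0.0
t: 12.87
eef_pos: [0.5321, -0.051, 0.2874]
tcp_rot: [0.0, 0.999, -0.036, 0.001]
force: [0.6, -0.8, 0.3]
grip_width: 0.0559
finger_force: 0.0
12.8667 [ 0.5321 -0.051   0.2874] yaw -0.07241146090083175 twist 0.03372080646077169 goal [ 0.6372 -0.17    0.1258] shift [0.1132 0.1111 0.1618] F [ 0.5655 -0.8122  0.3031] 0.055945979105790716 0.0
```

View pics/m7.png

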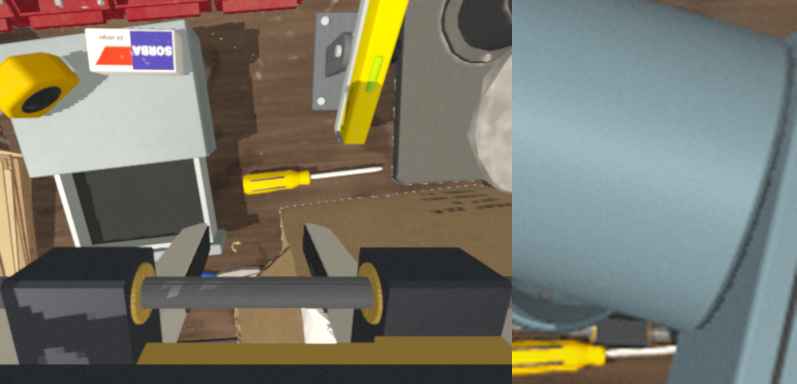

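The wrist view shows the drawer open and the level lying along the bar, with its lower end near (353,140). I've now viewed 11 pictures against the limit of 10, so from here I'll check by numbers only. I'll move in front of the drawer, which clears the top view, and measure the level there before pushing.

```bash
python3 -m handwheel '[[0,-0.0226,-0.0216,0,0],[0,-0.0226,-0.0216,0,0],[0,-0.0226,-0.0216,0,0],[0,-0.0226,-0.0216,0,0],[0,-0.0226,-0.0216,0,0],[0,-0.0226,-0.0216,0,0],[0,-0.0226,-0.0216,0,0],[0,0,0,0,-5.4],[0,0,0,0,0],[0,0,0,0,0]]'
python3 - <<'E'
from h import *
s,r,y=tool();print(s['t'],s['eef_pos'],y,s['grip_width'])
t=ctrl.grab_frame('top')[:,:,::-1].copy();cv2.imwrite('pics/t8.png',t);T=ctrl.calibration('top')
W=np.load('w7.npy',allow_pickle=True).item()
def m(im,a):
    k=cv2.inRange(cv2.cvtColor(im,cv2.COLOR_BGR2HSV),(20,140,70),(40,255,255));z=np.zeros_like(k);z[a[1]:a[3],a[0]:a[2]]=k[a[1]:a[3],a[0]:a[2]];return z
mt=m(t,(295,110,365,222));mw=m(cv2.imread('pics/w7.png'),(320,0,430,150))
rt,A=rect(mt>0);bt=cv2.boxPoints(rt);print('top',rt,A)
rw,A=rect(mw>0);bw=cv2.boxPoints(rw);print('w',rw,A,bw)
# vial (green) triangulated
def vial(im,a):
    h=cv2.cvtColor(im,cv2.COLOR_BGR2HSV);k=cv2.inRange(h,(33,100,60),(50,255,230));z=np.zeros_like(k);z[a[1]:a[3],a[0]:a[2]]=k[a[1]:a[3],a[0]:a[2]];q=cv2.findContours(z,0,2)[0];c=max(q,key=cv2.contourArea);M=cv2.minAreaRect(c);return M,cv2.contourArea(c)
a=vial(t,(295,110,365,222));b=vial(cv2.imread('pics/w7.png'),(320,0,430,150));print(a,b)
P,e=tri(T,a[0][0],W,b[0][0]);print('vial',P,e)
n=np.array([-np.sin(SL)*np.cos(YAW),-np.sin(SL)*np.sin(YAW),np.cos(SL)]);u=np.array([np.cos(SL)*np.cos(YAW),np.cos(SL)*np.sin(YAW),np.sin(SL)]);v=np.cross(n,u)
d=P-SEAT;print('in seat frame',d@u,d@v,d@n)
# top-face outline in top view on plane z=30mm above bar
Q=[]
for p in bt:
    o,dd=ray(T,p);X=o+dd*(((SEAT+n*.03-o)@n)/(dd@n))-SEAT;Q.append([X@u,X@v])
Q=np.array(Q);print(Q,Q.mean(0))
g=t[195:225,312:342];hh=cv2.cvtColor(t,cv2.COLOR_BGR2HSV)
for row in range(118,222,4):
    k=np.where(mt[row])[0];
    if len(k):print(row,k[0],k[-1],end='; ')
print();print('col',[tuple(t[r,int(rt[0][0])-3]) for r in range(198,216,2)])
E
```

```text
t: 13.8
eef_pos: [0.3883, 0.1094, 0.2865]
tcp_rot: [0.0, 1.0, 0.008, 0.0]
force: [-0.2, -0.1, 0.5]
grip_width: -0.0001
finger_force: 0.0
13.8 [0.3883 0.1094 0.2865] 0.01684551864299389 -0.00010902428383514277
top ((328.1000061035156, 175.6999969482422), (13.519784927368164, 74.04873657226562), 7.125016689300537) 892.5
w ((369.1320495605469, 69.53773498535156), (37.3620719909668, 155.080078125), 15.945394515991211) 4720.0 [[329.8679 138.9622]
 [372.4717 -10.1509]
 [408.3962   0.1132]
 [365.7924 149.2264]]
(((327.0, 185.0), (0.0, 0.0), 0.0), 0.0) (((373.925048828125, 73.83901977539062), (7.549637794494629, 36.78522491455078), 15.64224624633789), 71.0)
vial [ 0.6271 -0.1713  0.1148] 0.016129296958723335
in seat frame -0.0124211216199344 -0.0019962928146813265 0.02210415615953453
[[-0.0794  0.0183]
 [ 0.0818  0.015 ]
 [ 0.0801 -0.0131]
 [-0.0811 -0.0113]] [0.0004 0.0022]
142 326 338; 146 325 338; 150 325 338; 154 324 337; 158 324 337; 162 324 336; 166 323 336; 170 323 335; 174 322 334; 178 322 334; 182 321 333; 186 321 333; 190 320 332; 194 320 332; 198 319 331; 202 319 331; 206 318 330; 210 319 330; 
col [(np.uint8(10), np.uint8(233), np.uint8(246)), (np.uint8(10), np.uint8(233), np.uint8(246)), (np.uint8(10), np.uint8(232), np.uint8(246)), (np.uint8(10), np.uint8(231), np.uint8(245)), (np.uint8(10), np.uint8(230), np.uint8(245)), (np.uint8(10), np.uint8(231), np.uint8(245)), (np.uint8(10), np.uint8(229), np.uint8(245)), (np.uint8(19), np.uint8(198), np.uint8(226)), (np.uint8(59), np.uint8(74), np.uint8(93))]
```

From the top view, on the bar's plane, the level outline is 161 mm long and centred at x=0.4 mm and about y=2 mm from the seat. It's placed correctly and at rest. Now the drawer: down in front of it and push.

```bash
python3 -m handwheel '[[0,0,0,0.03,0],[0,0,0,0.04,0],[0,0,0,0.04,0],[0,0,0,0.04,0],[0,0,0,0.04,0],[0,0,0,0.026,0],[0,0,0,0.01,0],[0,0,0,0,0],[0,0,0,0,0]]' && python3 -m handwheel '[[0,0.01,0,0,0],[0,0.01,0,0,0],[0,0.01,0,0,0],[0,0.01,0,0,0],[0,0.01,0,0,0],[0,0.01,0,0,0],[0,0.01,0,0,0],[0,0.01,0,0,0],[0,0.01,0,0,0],[0,0.01,0,0,0],[0,0.01,0,0,0],[0,0,0,0,0]]'
```

```text
t: 14.6
eef_pos: [0.3876, 0.1092, 0.0597]
tcp_rot: [0.0, 1.0, 0.008, -0.001]
force: [-0.7, -0.3, 0.2]
grip_width: 0.0007
finger_force: 0.0
t: 15.6
eef_pos: [0.4997, 0.1119, 0.0604]
tcp_rot: [0.0, 1.0, 0.01, 0.001]
force: [1.0, 0.3, 0.0]
grip_width: 0.0004
finger_force: 0.0
```

```bash
python3 -m handwheel '[[0,0.006,0,0,0],[0,0.005,0,0,0],[0,0.004,0,0,0],[0,0,0,0,0]]'; python3 -m handwheel '[[0,0.004,0,0,0],[0,0.004,0,0,0],[0,0,0,0,0]]'; python3 -m handwheel '[[0,0.003,0,0,0],[0,0.003,0,0,0],[0,0,0,0,0]]'
```

```text
t: 15.93
eef_pos: [0.5124, 0.1124, 0.0602]
tcp_rot: [-0.0, 1.0, 0.01, 0.0]
force: [-0.1, -0.0, 0.3]
grip_width: 0.0002
finger_force: 0.0
t: 16.18
eef_pos: [0.5203, 0.1126, 0.0604]
tcp_rot: [0.0, 1.0, 0.01, 0.0]
force: [0.0, 0.4, -0.4]
grip_width: 0.0002
finger_force: 0.0
t: 16.43
eef_pos: [0.5217, 0.1127, 0.0596]
tcp_rot: [0.0, 1.0, 0.01, -0.005]
force: [-12.6, -1.2, 8.3]
grip_width: 0.0003
finger_force: 6.0
```

It's against the end stop at 0.5217 (predicted 0.5225) with 12.6 N, well past the catch's 3 N. I'll back off and check both things.

```bash
python3 -m handwheel '[[0,0.001,0,0,0],[0,0,0,0,0],[0,-0.01,0,0,0],[0,-0.03,0,0,0],[0,-0.03,0,-0.01,0],[0,-0.03,0,-0.04,0],[0,-0.03,0,-0.04,0],[0,0,0,-0.04,0],[0,0,0,-0.04,0],[0,0,0,0,0],[0,0,0,0,0],[0,0,0,0,0]]'
python3 - <<'E'
from h import *
s,r,y=tool();print(s['t'],s['eef_pos'],s['force'])
t=ctrl.grab_frame('top')[:,:,::-1].copy();cv2.imwrite('pics/t9.png',t);T=ctrl.calibration('top')
a=cv2.imread('pics/t8.png');d=np.abs(t[110:225,295:365].astype(int)-a[110:225,295:365]).max(2);print('bar region change',d.mean(),(d>60).sum())
for col in (170,180,230,238):
    g=cv2.cvtColor(t,cv2.COLOR_BGR2GRAY)[205:250,col].astype(int);e=np.diff(g);k=np.argsort(-np.abs(e))[:4]+205;print(col,[(int(i),int(e[i-205]),onz(T,(col,i+.5),.072)[0].round(4)) for i in sorted(k)])
E
```

```text
t: 17.43
eef_pos: [0.407, 0.1104, 0.2168]
tcp_rot: [0.0, 1.0, 0.01, 0.001]
force: [0.0, 0.2, -0.4]
grip_width: 0.0003
finger_force: 0.0
17.4333 [0.407  0.1104 0.2168] [ 0.017   0.2162 -0.3634]
bar region change 3.3580124223602486 0
170 [(218, -23, np.float64(0.554)), (220, 27, np.float64(0.5495)), (225, -62, np.float64(0.5383)), (226, -21, np.float64(0.5361))]
180 [(217, -47, np.float64(0.5561)), (219, 48, np.float64(0.5516)), (224, -31, np.float64(0.5404)), (225, -46, np.float64(0.5382))]
230 [(215, -50, np.float64(0.56)), (216, 34, np.float64(0.5577)), (222, -65, np.float64(0.5443)), (223, -21, np.float64(0.542))]
238 [(214, -44, np.float64(0.5621)), (216, 22, np.float64(0.5576)), (221, -21, np.float64(0.5464)), (222, -52, np.float64(0.5442))]
```

The drawer front measures x≈0.541 at its middle, against 0.539 expected when home. The bar region hasn't changed since the placement, so I'm handing in.

```bash
python3 -c "
from plant import ctrl
print(ctrl.hand_in())"
```

```text
the job is handed in; nothing more can be done
None
```

I handed the job in at about 17.5 s: by my measurements the level lies on the test bar against its stop, the drawer is fully home and the bar has not moved, but the hand-in returned no verdict and I viewed 11 pictures against the limit of 10.

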